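# Turn the honey dipper right way up in its crock

## Robot

A 6-joint arm with a two-finger parallel gripper is mounted at the origin on the work surface. World frame = base frame: x ahead of the robot, y to its left, z up, the work surface at z = 0. Lengths are in m, angles in degrees, forces in N, time in s.
With the tool pointing down it reaches from about 0.325 to 0.775 m from the base axis. Payload 5.5 kg.
Tool frame: the origin (TCP) lies at the centre of the arm's flange, where the gripper is bolted on; the fingertips stand 182 mm ahead of it and the grasp point (between the pads) lies 163 mm ahead of it; z points along the fingers, y is the direction in which the jaws open and shut (so a half turn about z gives the same grasp; the last joint's range is limited). The gripper opens to 88 mm and grips with 3 to 60 N. Pads are 20 mm wide; open, the fingers measure 115 mm over their backs; the gripper's body (75 mm by 178 mm) begins 61 mm behind the grasp point.
Start: joints at [-68.222, 5.22, 70.514, -0, 104.267, -3.249], TCP at [0.254, -0.544, 0.405] pointing down, gripper open.
Joint ranges: [-164.24, 164.24], [-49.07, 125.15], [9.68, 141.18], [-86.29, 266.29], [3.28, 154.24], [-151.56, 151.56]. Speed limits (degrees/s): [147.25, 147.25, 172.46, 180, 180, 180].

## Interface

Orientations are given as [roll, pitch, yaw] about the fixed x, y, z axes, in that order (R = Rz(yaw) Ry(pitch) Rx(roll)).
In Python, from station import r gives the robot as it stands. The module is installed in compiled form; this text tells all that it offers. Calls block until the motion is done:
- r.reach(position, orientation): joint-space move of the TCP to a pose.
- r.servo_line(position, rotation=None, speed=0.15): straight line of the TCP; rotation=None keeps the orientation; speed is the mean speed in m/s.
- r.move_joints(angles): joint-space move.
- r.let_go() and r.grab(squeeze=None): open the fingers fully, or close them until they stop; squeeze is the grip in N (None keeps the last).
- r.wait(seconds).
- r.inverse_kinematics(position, orientation): joint angles nearest the present ones, or None.
- r.sense(): the state.
- r.snapshot(name): name is "scene" or "top" or "wrist"; returns a dict with "frame" (400x640x3 uint8, red, green, blue), "fx", "fy", "cx", "cy" (pixels), "dist_coeffs" ([k1, k2, p1, p2, k3] as OpenCV has them; the pictures are not rectified), "R" (3x3) and "t" (3): a world point X has camera coordinates R X + t. Camera axes: x right, y down, z forward; pixel columns grow to the right and rows downward; lengths in m; the calibration is good to about 2 mm. A picture is of the moment at which its call begins. There is no depth.
A pose or a line that the arm cannot do raises r.IKError and nothing moves.
- r.hand_in(): hands the job in, once; it reports no verdict.
The state is a dict: "clock": time; "joints": joint angles; "joint_vel": joint speeds; "joint_torque": joint torques, N m; "tcp_pos": TCP position; "orientation": TCP orientation; "contact_force": force on the tool from outside, world axes, zero at the start; "torque": the same for the moment, N m; "opening": finger opening in m.
Only numpy, scipy, OpenCV 4.12 (cv2) and the standard library are available. Lean on these libraries where they do the work, as an engineer would, in place of code of your own. Each camera call takes 0.05 s, during which the arm holds its last target. There are 200 camera calls.

## Task

One honey dipper has been put away upside down: its ribbed head is down in its leaning crock and only the plain handle sticks out. Pull that dipper right out, turn it end for end and slide it back into the same crock, handle first and all the way down, so that its head is up and out. Do not drop the dipper on the table, leave the other dipper and the spoon where they are in their crocks, and let go of it at the end.

Things in the scene. Friction and masses are not known exactly. Their poses are not given: they have to be found in the camera images.
- dipper_mid (a point): Misplaced honey dipper, brown turned wood, round, 230 mm long, 60 g. Point: on its axis at mid length; z runs along it from handle end to head (at first down into the crock). Handle 20 mm diameter (24 near its end), ribbed head 32 mm diameter, 51 long. It droops about 15 degrees off the crock's axis, so about 30 above level; its middle is about 35 mm outside the mouth, also when fully home reversed.
- crock_mouth (a point): Mouth of the crock holding that dipper: white round straight pot, blue band, fixed leaning on a dark wooden foot, mouth up and to the robot's left. Point: centre of the mouth, in the rim plane; z points out along the crock's axis, 45 degrees above level. Inside 42 mm diameter, 80 deep below the rim; outside 53 mm. Three such crocks stand in a row, over 120 mm apart, in any order.
- spare_mid (a point): A bystander: a second, identical honey dipper, already the right way round (handle down, head out) in another crock. The point is on its axis at mid length, z from handle end to head. Leave it.
- spoon_mid (a point): A bystander: a dark wooden spoon, 230 mm long, standing handle down in the third crock, with a flat round bowl 42 mm across and 8 mm thick at the outer end; handle 20 mm in diameter. The point is on its axis at mid length, z from handle end to bowl. Leave it.
Things that resemble listed ones, but are neither listed nor needed, are in the scene too. Leave any red or yellow look-alike of the part that bears crock_mouth alone.

How it is judged:
By the outcome, as a careful person would: the job done as asked, in the order asked, and still so for the second after the job is handed in, with the robot touching nothing.
It also fails if it takes over 51 s, if anything falls off the work surface, if the arm or the gripper's body presses on something with over 40 N, if the wrist force passes 120 N, or if a joint passes its speed limit or range.

## Working session

There is one attempt and no reset: what is moved stays moved. The work goes in short steps, each a Python script; the robot and the scene stay as the last script left them, time stands still between calls to the robot, and variables do not carry over. Pictures are saved under pics/ and viewed, about 8 in all and at most 12, crops included, and the job is handed in when it is done.

```bash
mkdir -p pics
cat > h.py <<'E'
import numpy as np, cv2
from station import r
def cam(n,save=None):
    s=r.snapshot(n)
    s['K']=np.array([[s['fx'],0,s['cx']],[0,s['fy'],s['cy']],[0,0,1.]]); s['D']=np.array(s['dist_coeffs'],float)
    s['R']=np.array(s['R']);s['t']=np.array(s['t'])
    if save: cv2.imwrite(f'pics/{save}.png',s['frame'][:,:,::-1])
    return s
def ray(s,px):
    u=cv2.undistortPoints(np.array([[px]],float),s['K'],s['D'])[0,0]
    d=s['R'].T@np.array([u[0],u[1],1]); return -s['R'].T@s['t'], d/np.linalg.norm(d)
def tri(obs):
    A=np.zeros((3,3));b=np.zeros(3)
    for s,p in obs:
        o,d=ray(s,p);M=np.eye(3)-np.outer(d,d);A+=M;b+=M@o
    X=np.linalg.solve(A,b)
    return X,[np.linalg.norm((np.eye(3)-np.outer(d,d))@(X-o)) for o,d in [ray(s,p) for s,p in obs]]
def proj(s,X):
    return cv2.projectPoints(np.array(X,float).reshape(-1,1,3),cv2.Rodrigues(s['R'])[0],s['t'],s['K'],s['D'])[0][:,0]
E
python3 - <<'E'
from h import *
a=cam('scene');b=cam('top')
for n,s in(('scene',a),('top',b)):
    cv2.imwrite(f'pics/{n}.png',s['frame'][:,:,::-1]); print(n,-s['R'].T@s['t'],s['R'][2],s['fx'])
np.save('a.npy',a,allow_pickle=True);np.save('b.npy',b,allow_pickle=True)
print(r.sense())
E
```

```text
scene [ 1.07590642 -0.36273597  0.83604654] [-0.59067669  0.26096129 -0.76354453] 395.81397063423253
top [ 0.22796381 -0.08298455  1.46395507] [ 0.17355562 -0.01994635 -0.98462205] 476.82338800711267
{'clock': 0.1, 'joints': array([-6.82214360e+01,  5.25898868e+00,  7.05729404e+01, -4.93793632e-04,
        1.04266167e+02, -3.24828133e+00]), 'joint_vel': array([-0.09117263, -0.08552329, -0.17204323,  0.02266716, -0.0412899 ,
       -0.02972748]), 'joint_torque': array([ 1.82140819e-03, -4.47855020e+01, -4.07570779e+01,  6.98457775e-02,
        2.83988990e-02, -1.27816274e-04]), 'tcp_pos': array([ 0.25384829, -0.54371989,  0.40363775]), 'orientation': array([-1.79902035e+02, -5.08037452e-03,  2.50267198e+01]), 'contact_force': array([-0.3291385 , -0.63540603, -0.27424808]), 'torque': array([-0.02680019,  0.0372165 ,  0.02493279]), 'opening': 0.08767208470723183}
```

View pics/scene.png

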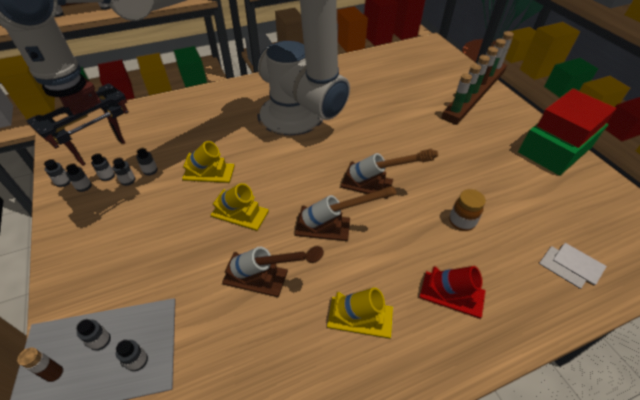

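View pics/top.png

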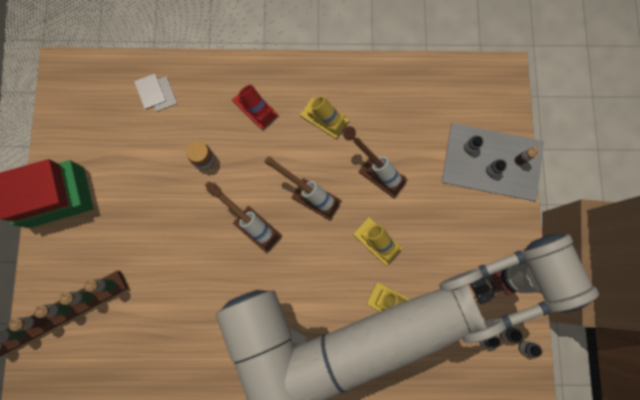

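The scene view shows three white crocks. The rod from crock (367,168) has a ribbed knob at (428,156), so it is the spare. The rod from crock (320,212) has a plain end at (400,193), so it is the likely target. The one from crock (250,263) is the spoon, with its bowl at (313,255). The yellow and red pots at (205,158), (238,200), (360,305) and (455,283) are look-alikes. In the top view the target's plain end is at about (270,161) and its crock at (320,195). I'll check both in close crops.

Run:
```python
from h import *
a=cv2.imread('pics/scene.png')[140:250,285:445];b=cv2.imread('pics/top.png')[140:230,250:360]
A=cv2.resize(a,(800,550//1),interpolation=cv2.INTER_CUBIC)[:, :]
A=cv2.resize(a,(436,300),interpolation=cv2.INTER_CUBIC);B=cv2.resize(b,(364,300),interpolation=cv2.INTER_CUBIC)
a5=cv2.resize(a,(800,550),interpolation=cv2.INTER_CUBIC);b7=cv2.resize(b,(733,600),interpolation=cv2.INTER_CUBIC)
cv2.imwrite('pics/c1.png',a5);cv2.imwrite('pics/c2.png',b7)
```

```text
(no output)
```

View pics/c1.png

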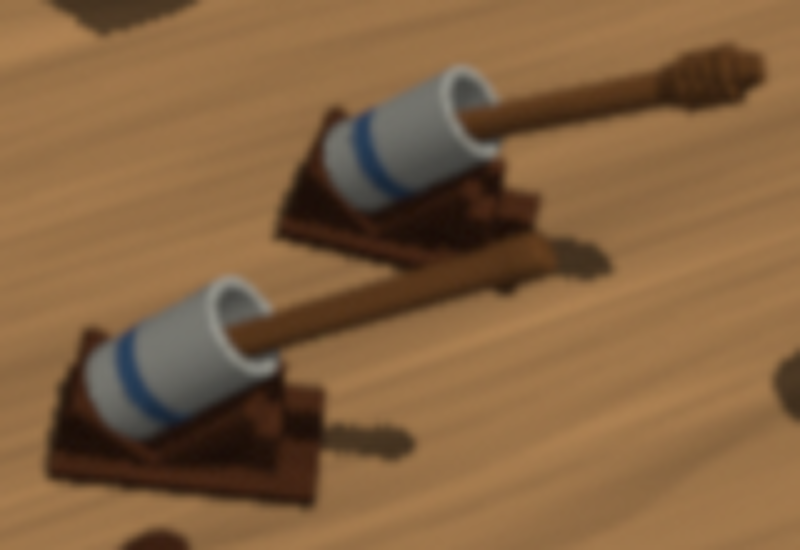

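View pics/c2.png

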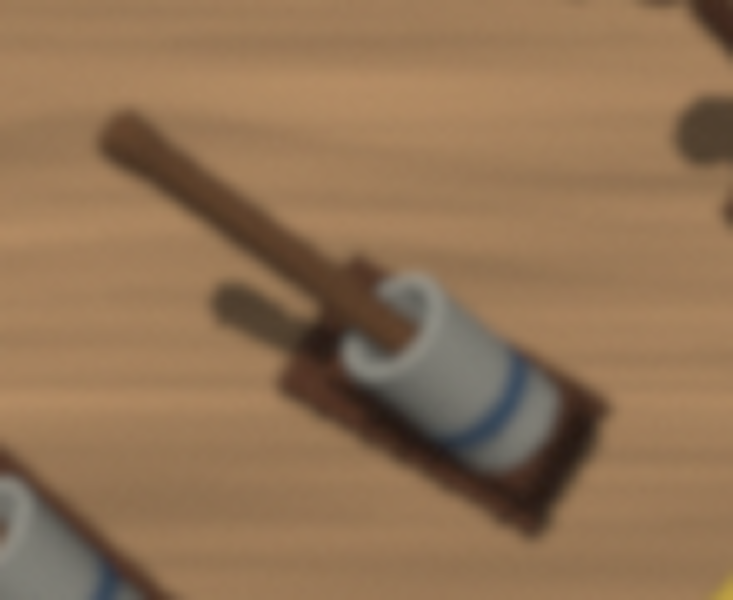

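The crops confirm it. The plain handle sticks out of the middle crock, with its end at scene (393,190.5) and top (268,160.5). The mouth centre is at scene (334,205) and top (309,189). The neighbouring crock has the ribbed head up. I'll triangulate these.

Run:
```python
from h import *
a=np.load('a.npy',allow_pickle=True).item();b=np.load('b.npy',allow_pickle=True).item()
S=lambda x,y:(a,(285+x/5-.4,140+y/5-.4)); T=lambda x,y:(b,(250+x/6.667-.42,140+y/6.667-.42))
E_,e1=tri([S(541,253),T(118,135)]);M,e2=tri([S(245,327),T(393,328)])
# handle axis: plane intersection
def n(p,q):return np.cross(ray(*p)[1],ray(*q)[1])
d=np.cross(n(S(265,333),S(541,253)),n(T(370,315),T(118,135)));d/=np.linalg.norm(d)
# crock axis from band centre
def desc(d):return np.degrees(np.arctan2(d[1],d[0])),np.degrees(np.arcsin(d[2]))
d=d*np.sign(d[2])
print('end',E_,e1,'mouth',M,e2,'handle dir',d,desc(d),'E-M',desc((E_-M)/np.linalg.norm(E_-M)),np.linalg.norm(E_-M))
# foot edges on table, top
def fl(s,z):o,dd=ray(*s);return o+dd*(z-o[2])/dd[2]
for p,q in((T(285,385),T(535,535)),(T(370,262),T(605,408))):
    v=fl(p,.005)-fl(q,.005);print('foot',desc(v/np.linalg.norm(v)),fl(p,.005),fl(q,.005))
v=fl(S(50,470),.0)-fl(S(312,500),.0);print('foot scene',desc(-v/np.linalg.norm(v)))
print('tip dir mid', E_-.115*d)
# neighbours
X,e=tri([(a,(428,156)),(b,(214,189))]);print('spare head',X,e)
X,e=tri([(a,(314,255)),(b,(349,133))]);print('spoon',X,e)
X,e=tri([(a,(376,160)),(b,(250,223))]);print('spare crock mouth?',X,e)
```

```text
end [0.57724696 0.04047396 0.16948257] [np.float64(4.535123023414864e-05), np.float64(4.535123023416147e-05)] mouth [ 0.50982719 -0.07501852  0.09800501] [np.float64(0.00040504545335542187), np.float64(0.00040504545335541916)] handle dir [0.43154657 0.7407002  0.51490851] (np.float64(59.774077274286405), np.float64(30.991340006156836)) E-M (np.float64(59.725371515485655), np.float64(28.123981481501335)) 0.15163435621607974
foot (np.float64(58.90191879215825), np.float64(0.0)) [ 0.50182659 -0.02384373  0.005     ] [ 0.43157824 -0.14030457  0.005     ]
foot (np.float64(57.80737021480307), np.float64(0.0)) [ 0.56078943 -0.06312397  0.005     ] [ 0.49149922 -0.17318637  0.005     ]
foot scene (np.float64(58.78197416372804), np.float64(-0.0))
tip dir mid [ 0.5276191  -0.04470657  0.1102681 ]
spare head [0.49749206 0.19007126 0.15414519] [np.float64(0.0017039718856115646), np.float64(0.0017039718856115024)]
spoon [ 0.66115894 -0.19063133  0.15619239] [np.float64(0.0006353092138290657), np.float64(0.0006353092138292236)]
spare crock mouth? [0.40942541 0.0949979  0.0998522 ] [np.float64(0.0021589130294047856), np.float64(0.0021589130294047023)]
```

```bash
cat >> h.py <<'E'
from scipy.spatial.transform import Rotation as Ro
AZ=np.radians(59.2); H=np.array([-np.sin(AZ),np.cos(AZ),0]); O=np.array([np.cos(AZ),np.sin(AZ),0]); Z=np.array([0,0,1.])
M=np.array([.5098,-.0750,.0980]); MID=np.array([.5276,-.0447,.1103])
def pose(g,el,flip,back=0):
    """flange pose for grasp point g, rod outward dir at elevation el deg; flip=+1: tool x along outward, -1 reversed"""
    e=np.radians(el);x=np.cos(e)*O+np.sin(e)*Z; z=np.sin(e)*O-np.cos(e)*Z
    x=x*flip; R=np.column_stack([x,np.cross(z,x),z])
    return np.array(g)-(.163+back)*z, Ro.from_matrix(R).as_euler('xyz',degrees=True)
def C(el=45): e=np.radians(el); return np.cos(e)*O+np.sin(e)*Z
E
python3 - <<'E'
from h import *
for f in(1,-1):
    for g,el,b in((MID,30,.1),(MID,30,0),(M+.045*C(),45,0),(M+.15*C(),45,0),(M+.15*C()+[0,0,.1],45,0)):
        p,o=pose(g,el,f,b); print(f,p.round(3),r.inverse_kinematics(p,o))
E
```

```text
1 [ 0.46  -0.158  0.338] [-32.89754698 -14.06862465  97.8300913   30.18846129  96.44799122
   1.31617948]
1 [ 0.486 -0.115  0.251] [-26.89382294 -11.31705862 104.33490528  30.02823389  85.43397548
   1.87359429]
1 [ 0.467 -0.147  0.245] [-35.51284367 -10.62152714 107.17489043  44.82164765  88.68303075
  -7.95846986]
1 [ 0.505 -0.083  0.319] [-26.5968953  -12.4931999  101.10313848  44.88037511  88.01392265
   3.95685006]
1 [ 0.505 -0.083  0.419] [-26.5968953  -13.4195496   91.75416895  45.0905114   95.29127057
  11.21889992]
-1 [ 0.46  -0.158  0.338] None
-1 [ 0.486 -0.115  0.251] None
-1 [ 0.467 -0.147  0.245] None
-1 [ 0.505 -0.083  0.319] None
-1 [ 0.505 -0.083  0.419] None
```

```bash
cat >> h.py <<'E'
def pose2(g,el,flip,phi=0,al=0,back=0):
    """phi: roll about rod (deg), al: rod angle within pad plane (rod = Ry_tool(al) x_tool*flip frame)"""
    e=np.radians(el);c=np.cos(e)*O+np.sin(e)*Z; z=np.sin(e)*O-np.cos(e)*Z
    z=Ro.from_rotvec(np.radians(phi)*c).apply(z); x=c*flip; y=np.cross(z,x)
    R=Ro.from_rotvec(np.radians(al)*y).as_matrix()@np.column_stack([x,y,z])
    return np.array(g)-(.163+back)*R[:,2], Ro.from_matrix(R).as_euler('xyz',degrees=True), R
E
python3 - <<'E'
from h import *
for f in(1,-1):
  for al in(-40,-20,0,20,40):
    res=[]
    for phi in range(-75,76,15):
        js=[]
        for g,el in((M+.037*C(),45),(M+.15*C(),45),(MID,30)):
            p,o,_=pose2(g,el,f,phi,al); j=r.inverse_kinematics(p,o); js.append(None if j is None else int(j[5]))
        if any(k is not None for k in js) : res.append((phi,js))
    print(f,al,res)
E
```

```text
1 -40 [(-75, [118, 117, 118]), (-60, [94, 97, 97]), (-45, [70, 76, 76]), (-30, [48, 56, 57]), (-15, [31, 40, 40]), (0, [18, 27, 27]), (15, [7, 16, 15]), (30, [-2, 6, 5]), (45, [-11, -2, -3]), (60, [-21, -11, -14]), (75, [-33, -23, -26])]
1 -20 [(-75, [123, 123, 121]), (-60, [85, 94, 92]), (-45, [50, 64, 62]), (-30, [27, 41, 40]), (-15, [13, 26, 25]), (0, [5, 16, 16]), (15, [0, 10, 9]), (30, [-5, 5, 3]), (45, [-9, 2, 0]), (60, [-14, 0, -5]), (75, [-20, -2, -10])]
1 0 [(-75, [None, 134, None]), (-30, [-3, 15, 11]), (-15, [-7, 7, 4]), (0, [-8, 3, 1]), (15, [-8, 2, 0]), (30, [-8, 3, 1]), (45, [-7, 5, 2]), (60, [-6, 8, 3]), (75, [-4, 14, 6])]
1 20 [(-30, [-32, -15, -22]), (-15, [-27, -13, -17]), (0, [-21, -9, -12]), (15, [-16, -5, -7]), (30, [-11, 0, -2]), (45, [-5, 6, 3]), (60, [1, 14, 10]), (75, [9, 24, 18])]
1 40 [(-45, [-69, None, None]), (-30, [-55, -42, -48]), (-15, [-43, -31, -36]), (0, [-33, -22, -26]), (15, [-23, -13, -16]), (30, [-13, -4, -6]), (45, [-4, 5, 2]), (60, [6, 16, 13]), (75, [18, 28, 24])]
-1 -40 [(-45, [110, None, None]), (-30, [124, 137, 131]), (-15, [136, 148, 143]), (0, [146, None, None]), (75, [None, -151, None])]
-1 -20 [(-30, [147, None, None])]
-1 0 [(-75, [None, -45, None])]
-1 20 [(-75, [-56, -56, -58]), (-60, [-94, -85, -87]), (-45, [-129, -115, -117]), (-30, [None, -138, -139])]
-1 40 [(-75, [-61, -62, -61]), (-60, [-85, -82, -82]), (-45, [-109, -103, -103]), (-30, [-131, -123, -122]), (-15, [-148, -139, -139]), (75, [146, None, None])]
```

```bash
cat > s.py <<'E'
from h import *
c30,c45=C(30),C(45)
Ms=np.array([.4094,.0950,.0985]); Hd=np.array([.4975,.1901,.154])
SB=np.array([.661,-.19,.156]); Msp=SB-.125*c30-c30*.01
def cyl(m,n=12):   # crock surface points -> as axis segment w/ radius, flat ends
    return m
g=np.meshgrid(np.linspace(-.0375,.0375,5),np.linspace(-.089,.089,9),np.linspace(-.102,-.0,5)); body=np.stack([q.ravel() for q in g],1)
def pts(R,gp,op):
    b=body.copy(); b[:,2]-=.061
    f=[]
    for s in(-1,1):
        q=np.meshgrid([-.012,0,.012],[s*op,s*(op+.0135)],np.linspace(-.061,.019,7)); f.append(np.stack([k.ravel() for k in q],1))
    w=np.stack([q.ravel() for q in np.meshgrid([-.05,.05],[-.05,.05],[-.17,-.25])],1)
    return gp+np.concatenate([b,w]+f)@R.T
def dcyl(P,a,b,rad):
    v=b-a;L=np.linalg.norm(v);v=v/L;t=(P-a)@v;rr=np.linalg.norm(P-a-np.outer(t,v),axis=1)
    dt=np.maximum(np.maximum(-t,t-L),0);dr=np.maximum(rr-rad,0)
    return np.where((dt==0)&(dr==0),-np.minimum(rad-rr,np.minimum(t,L-t)),np.hypot(dt,dr)).min()
def clear(R,gp,op):
    P=pts(R,gp,op);d=[P[:,2].min()]
    for m in(M,Ms,Msp): d.append(dcyl(P,m,m-.085*c45,.0275))
    d.append(dcyl(P,Ms,Hd+.01*c30,.016)); d.append(dcyl(P,Msp,SB+.02*c30,.021))
    return min(d)
def ev(gp,el,f,phi,al,op):
    p,o,R=pose2(gp,el,f,phi,al);cl=clear(R,gp,op)
    if cl<.008:return cl,None
    return cl,r.inverse_kinematics(p,o)
if __name__=='__main__':
    out=[]
    for d in(0,.008,.015):
      for al in range(0,41,5):
        I={};F={}
        for phi in range(-45,61,15):
            e=[ev(MID+d*c30,30,1,phi,al,.044),ev(M+(.037+d)*c45,45,1,phi,al,.011),ev(M+(.15+d)*c45,45,1,phi,al,.011)]
            if all(k[1] is not None for k in e): I[phi]=(min(k[0] for k in e),[int(k[1][5]) for k in e])
        for phi in range(-75,1,5):
            e=[ev(M+(.15-d)*c45,45,-1,phi,al,.011),ev(M+(.037-d)*c45,45,-1,phi,al,.011),ev(MID-d*c30,30,-1,phi,al,.044)]
            if all(k[1] is not None for k in e): F[phi]=(min(k[0] for k in e),[int(k[1][5]) for k in e])
        for a,b in I.items():
            for x,y in F.items(): out.append((min(b[0],y[0]),d,al,a,x,b,y))
    out.sort(key=lambda k:-k[0])
    for k in out[:12]:print(k)
E
python3 s.py
```

```text
(np.float64(0.017126492902252315), 0, 15, -30, -40, (np.float64(0.017126492902252315), [-14, -25, -8]), (np.float64(0.02049132822758328), [-129, -147, -132]))
(np.float64(0.017126492902252315), 0, 15, -15, -40, (np.float64(0.017126492902252315), [-12, -22, -8]), (np.float64(0.02049132822758328), [-129, -147, -132]))
(np.float64(0.017126492902252315), 0, 15, 0, -40, (np.float64(0.017126492902252315), [-9, -18, -6]), (np.float64(0.02049132822758328), [-129, -147, -132]))
(np.float64(0.017126492902252315), 0, 15, 15, -40, (np.float64(0.017126492902252315), [-5, -14, -3]), (np.float64(0.02049132822758328), [-129, -147, -132]))
(np.float64(0.017126492902252294), 0, 15, 30, -40, (np.float64(0.017126492902252294), [-1, -10, 0]), (np.float64(0.02049132822758328), [-129, -147, -132]))
(np.float64(0.014245200108709966), 0, 20, 30, -55, (np.float64(0.014245200108709966), [-2, -11, 0]), (np.float64(0.018180580104771422), [-95, -107, -98]))
(np.float64(0.014245200108709966), 0, 20, 30, -50, (np.float64(0.014245200108709966), [-2, -11, 0]), (np.float64(0.019225305827381398), [-105, -119, -108]))
(np.float64(0.014245200108709966), 0, 20, 30, -45, (np.float64(0.014245200108709966), [-2, -11, 0]), (np.float64(0.0192253058273814), [-115, -129, -117]))
(np.float64(0.014245200108709966), 0, 20, 30, -40, (np.float64(0.014245200108709966), [-2, -11, 0]), (np.float64(0.019225305827381398), [-123, -138, -125]))
(np.float64(0.014245200108709966), 0, 20, 30, -35, (np.float64(0.014245200108709966), [-2, -11, 0]), (np.float64(0.019225305827381384), [-131, -146, -132]))
(np.float64(0.014245200108709964), 0, 20, -30, -55, (np.float64(0.014245200108709964), [-22, -32, -15]), (np.float64(0.018180580104771422), [-95, -107, -98]))
(np.float64(0.014245200108709964), 0, 20, -30, -50, (np.float64(0.014245200108709964), [-22, -32, -15]), (np.float64(0.019225305827381398), [-105, -119, -108]))
```

```bash
cat >> h.py <<'E'
AL=18;PH2=-45
E
python3 - <<'E'
from s import *
from h import *
for a in((MID,30,1,0,AL,.044),(M+.037*c45,45,1,0,AL,.011),(M+.16*c45,45,-1,PH2,AL,.011),(M+.16*c45+[0,0,.12],45,-1,PH2,AL,.011),(M+.16*c45+[0,0,.12],45,1,0,AL,.011),(M+.037*c45,45,-1,PH2,AL,.011),(MID,30,-1,PH2,AL,.044)): print(ev(*a))
p,o,R=pose2(MID,30,1,0,AL,.13); j=r.inverse_kinematics(p,o); print(p,j)
r.reach(p,o)
s=cam('wrist'); im=s['frame'][:,:,::-1].copy()
for X in(MID,MID+.115*c30,M):
    u=proj(s,X)[0];print(u);cv2.drawMarker(im,tuple(int(v) for v in u),(0,255,0),0,12,1)
th=np.linspace(0,2*np.pi,60);n=np.cross(H,c45)
for rad in(.0265,.021):
    cv2.polylines(im,[proj(s,M+rad*(np.cos(th)[:,None]*H+np.sin(th)[:,None]*n)).astype(np.int32)],True,(0,0,255),1)
cv2.imwrite('pics/w1.png',im);np.save('w1.npy',s,allow_pickle=True);print(r.sense()['clock'])
E
```

```text
(np.float64(0.01530347838346469), array([-36.5462528 ,  -8.88669964, 109.05588259,  47.74479848,
        87.42646402, -11.38192867]))
(np.float64(0.015373195080956694), array([-43.39201653,  -3.98952173, 110.85429393,  60.55809435,
        93.10597   , -20.71560142]))
(np.float64(0.07583070489234837), array([   4.94961991,  -37.94601151,  119.17677368,  -13.10011603,
         54.40847551, -115.85948559]))
(np.float64(0.1747421710424858), array([   4.94961991,  -36.16773397,  105.91620518,  -11.67419881,
         65.62605033, -118.69871411]))
(np.float64(0.17749791343016683), array([-33.03752557, -14.01899053,  97.97868607,  63.29889489,
        94.72459399,   4.38120872]))
(np.float64(0.019715998911334156), array([  -9.07303821,  -48.08405919,  133.57350185,   -0.77974276,
         48.46652728, -132.90782658]))
(np.float64(0.02653876660276709), array([   2.73609489,  -38.43238681,  128.27236133,  -23.05350646,
         53.38682253, -119.54311091]))
[ 0.41610705 -0.23173116  0.30635527] [-47.83895046 -10.75590996 101.58009615  46.58793324 102.01162296
 -12.20246929]
[320.06733089 199.26483569]
[320.0306807   76.30768268]
[320.33857987 240.06724633]
1.8833
```

View pics/w1.png

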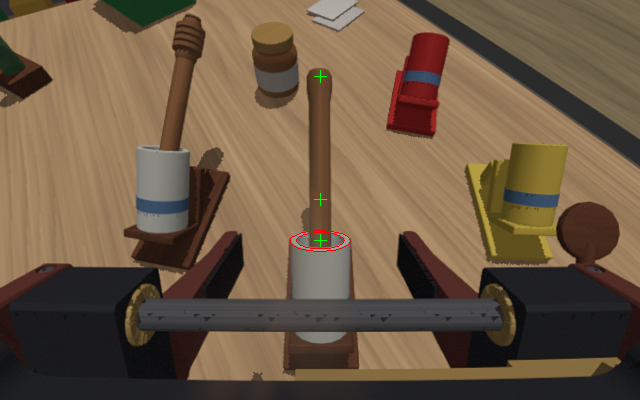

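The wrist view shows the drawn rim (320,240) and rod end (320,76) lying right on the real ones, so the position estimates hold. Next I'll grasp, straighten and pull.

```bash
python3 - <<'E'
from h import *
c45=C(45);c30=C(30)
p,o,_=pose2(MID,30,1,0,AL,0); r.servo_line(p,o,.15)
print(r.sense()['contact_force'])
r.grab(35); s=r.sense();print('grab',s['opening'],s['contact_force'],s['clock'])
for dist,el in((.048,45),(.09,45),(.165,45)):
    p,o,_=pose2(M+dist*c45,el,1,0,AL,0); r.servo_line(p,o,.08 if dist<.1 else .12); s=r.sense();print(dist,s['opening'],s['contact_force'],s['clock'])
p,o,_=pose2(M+.165*c45+[0,0,.12],45,1,0,AL,0); r.servo_line(p,o,.2); s=r.sense();print(s['opening'],s['contact_force'],s['clock'])
cam('scene','s2');w=cam('wrist','w2')
E
python3 -c "
import cv2,numpy as np
a=cv2.imread('pics/s2.png')[60:260,200:460];b=cv2.imread('pics/w2.png')
cv2.imwrite('pics/c3.png',np.hstack([cv2.resize(a,(390,300)),cv2.resize(b,(410,300))]))"
```

```text
[ 0.43847587 -0.0943732  -0.03946807]
grab 0.019243332209698785 [ 0.09624228 -0.37882547  0.02793789] 3.9583
0.048 0.019091487144495923 [-1.1365269   1.02739809  0.30996469] 4.4667
0.09 0.01953944964387632 [ 0.50207592 -0.87582532 -0.3187216 ] 5.1417
0.165 0.0192280332018053 [ 0.2465165  -0.16805321 -0.94529279] 5.9167
0.01949994031152645 [ 0.34729122 -0.6798588  -0.96080413] 6.6667
```

View pics/c3.png

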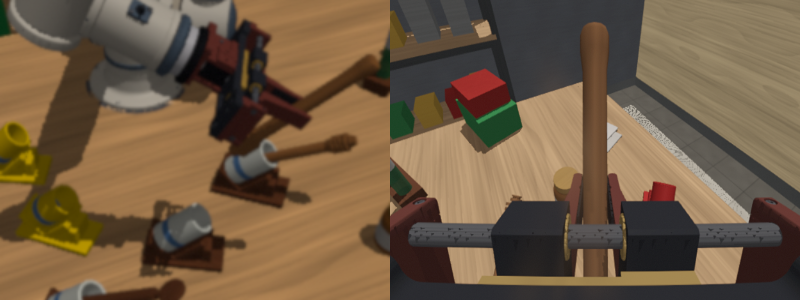

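The dipper is out, held at about mid length, with the other crocks untouched. Next I'll check the rod in the grip, plan the insertion and flip.

```bash
cat >> h.py <<'E'
NP=np.cross(O,H); NP=-np.sin(np.pi/4)*O+np.cos(np.pi/4)*Z
def ins(L,el,q): return pose2(M+q*NP+L*C(el),el,-1,PH2,AL,0)[:2]
E
python3 - <<'E'
from s import *
from h import *
im=cv2.imread('pics/w2.png');hsv=cv2.cvtColor(im,cv2.COLOR_BGR2HSV)
s=cam('wrist');G=M+.165*c45+[0,0,.12]
for L in(.115,.07,.05): print('exp',L,proj(s,G+L*c45))
for y in(60,100,140,180):
    m=(hsv[y,:,0]<18)&(hsv[y,:,1]>110);x=np.flatnonzero(m[290:350])+290;print(y,x.min(),x.max())
for L,el,q in((.15,38,-.005),(.037,38,-.005),(.036,31,-.010)):
    p,o=ins(L,el,q);print(clear(pose2(M,el,-1,PH2,AL)[2],M+q*NP+L*C(el),.011),r.inverse_kinematics(p,o))
p,o=ins(.16,38,-.005);p=p+[0,0,.12]
print(r.sense()['joints'],r.inverse_kinematics(p,o))
r.reach(p,o);t=r.sense();print(t['clock'],t['opening'])
p,o=ins(.16,38,-.005);r.servo_line(p,o,.2);t=r.sense();print(t['clock'],t['opening'],t['contact_force'])
s=cam('scene','s3');w=cam('wrist','w3');T=cam('top','t3')
for n,k in(('s',s),('w',w),('t',T)):
    im=k['frame'][:,:,::-1].copy()
    for X in(M,M-.005*NP+.045*C(38),M-.005*NP+.275*C(38)):
        u=proj(k,X)[0];print(n,u);cv2.drawMarker(im,tuple(int(v) for v in u),(0,255,0),0,8,1)
    globals()[n+'i']=im
c=proj(s,M)[0].astype(int);a=si[max(c[1]-110,0):c[1]+60,c[0]-50:c[0]+150]
cv2.imwrite('pics/c4.png',np.hstack([cv2.resize(a,(400,340),interpolation=cv2.INTER_CUBIC),cv2.resize(wi,(400,340))]))
E
```

```text
exp 0.115 [[320.72247914  42.0756235 ]]
exp 0.07 [[320.99733219 126.71129969]]
exp 0.05 [[321.12083236 165.38769142]]
60 297 341
100 301 337
140 301 338
180 301 337
0.05741303534875483 [   9.72997635  -32.74566464  117.54370748  -21.67153156   56.35136864
 -111.42030519]
0.01738348886062024 [  -2.90934954  -43.54576199  131.01214898  -12.3364834    50.08463728
 -125.51378452]
0.01454092157129238 [   2.50113463  -38.55460754  128.47331582  -22.23876091   52.71608724
 -119.50912785]
[-32.61730407 -13.96112501  97.79357684  63.27055821  94.50093825
   4.87454438] [  10.66029417  -31.14740262  103.72239757  -20.00789837   68.10482113
 -115.3625783 ]
8.6333 0.019188282853442998
9.3833 0.019393053384677665 [-0.2009242  -1.3574899  -0.53033254]
s [333.76657756 204.97909599]
s [350.235054   200.07280563]
s [441.14525416 164.01136402]
w [316.36821775 -45.29337837]
w [322.98659229  40.24457153]
w [323.19340539 483.14641429]
t [308.64907309 188.83936265]
t [297.00000388 180.29535239]
t [236.07707771 133.38375598]
```

View pics/c4.png

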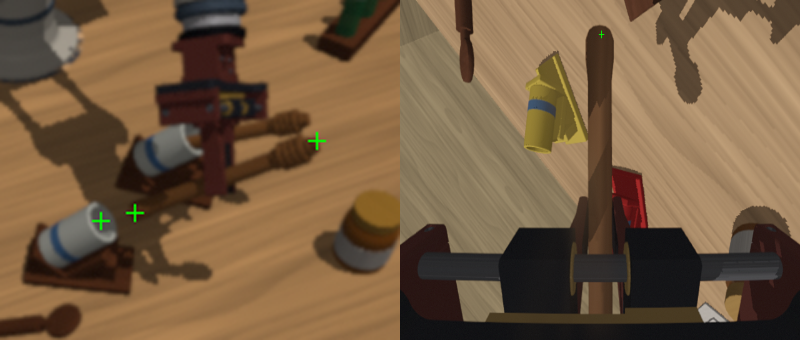

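The left panel shows the handle pointing at the mouth and the ribbed head outward. In the wrist view the handle tip (602,33) sits on its predicted mark. I'll insert while watching the force.

Run:
```python
from h import *
def go(L,el,q,v):
    p,o=ins(L,el,q);r.servo_line(p,o,v);r.wait(.1);t=r.sense();f=t['contact_force']
    print(L,el,q,'F',f.round(1),'ax',round(float(f@C(el)),2),'M',t['torque'].round(2),t['opening'].round(4),round(t['clock'],2));return f
ok=True
for L in(.13,.10,.07,.05):
    f=go(L,38,-.005,.1)
    if np.linalg.norm(f)>12: ok=False;print('STOP');break
if ok:
    f=go(.042,34,-.008,.05)
    for L in(.039,.036,.034,.032,.030):
        f=go(L,32,-.0095,.03)
        if f@C(32)>5 or np.linalg.norm(f)>15: break
s=cam('scene','s4');T=cam('top','t4')
a=s['frame'][110:250,285:465,::-1];b=T['frame'][110:240,210:350,::-1]
cv2.imwrite('pics/c5.png',np.hstack([cv2.resize(a,(420,327),interpolation=cv2.INTER_CUBIC),cv2.resize(b,(352,327),interpolation=cv2.INTER_CUBIC)]))
```

```text
Traceback (most recent call last):
AttributeError: 'float' object has no attribute 'round'
```

Run:
```python
from h import *
def go(L,el,q,v):
    p,o=ins(L,el,q);r.servo_line(p,o,v);r.wait(.1);t=r.sense();f=np.array(t['contact_force'])
    print(L,el,q,'F',f.round(1),'ax',round(float(f@C(el)),2),'op',round(t['opening'],4),round(t['clock'],2));return f
ok=True
for L in(.10,.07,.05):
    f=go(L,38,-.005,.1)
    if np.linalg.norm(f)>12: ok=False;print('STOP');break
if ok:
    f=go(.042,34,-.008,.05)
    for L in(.039,.036,.034,.032,.030):
        f=go(L,32,-.0095,.03)
        if f@C(32)>5 or np.linalg.norm(f)>15: break
s=cam('scene','s4');T=cam('top','t4')
a=s['frame'][110:250,285:465,::-1];b=T['frame'][110:240,210:350,::-1]
cv2.imwrite('pics/c5.png',np.hstack([cv2.resize(a,(420,327),interpolation=cv2.INTER_CUBIC),cv2.resize(b,(352,327),interpolation=cv2.INTER_CUBIC)]))
```

```text
0.1 38 -0.005 F [ 0.1 -0.   0.2] ax 0.14 op 0.0194 10.63
0.07 38 -0.005 F [-0.7  0.2 -0.8] ax -0.64 op 0.0194 11.18
0.05 38 -0.005 F [ 0.3  0.1 -1.5] ax -0.76 op 0.0193 11.63
0.042 34 -0.008 F [ 0.8 -0.3 -0.8] ax -0.33 op 0.0194 12.07
0.039 32 -0.0095 F [ 0.2 -0.4 -0.8] ax -0.63 op 0.0194 12.48
0.036 32 -0.0095 F [2.  4.6 2.2] ax 5.32 op 0.0191 12.83
```

View pics/c5.png

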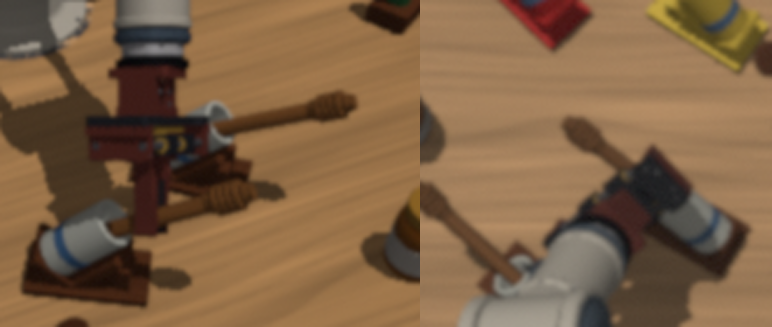

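The handle met the bottom at L = 36 mm with 5 N axial, which matches the expected depth. I'll check clearance along the retreat, then lower, release and back off.

Run:
```python
from s import *
from h import *
el,q,L=30.5,-.0103,.0362
p,o,R=pose2(M+q*NP+L*C(el),el,-1,PH2,AL);g=M+q*NP+L*C(el)
print([round(float(clear(R,g-b*R[:,2]+u*Z,.044)),4) for b,u in((0,0),(.02,0),(.04,0),(.06,.0),(.06,.1))])
print([r.inverse_kinematics(p-b*R[:,2]+u*Z,o) is not None for b,u in((.06,0),(.06,.15))])
r.servo_line(p,o,.03);t=r.sense();print('low',t['contact_force'])
r.let_go();r.wait(.3);t=r.sense();print('open',t['contact_force'],t['opening'])
r.servo_line(p-.06*R[:,2],o,.1);t=r.sense();print('back',t['contact_force'])
r.servo_line(p-.06*R[:,2]+.15*Z,o,.2)
r.move_joints([-68.222,5.22,70.514,0,104.267,-3.249]);r.wait(.3);print(r.sense()['clock'])
s=cam('scene','s5');T=cam('top','t5')
a=s['frame'][130:290,215:445,::-1];b=T['frame'][110:230,210:360,::-1]
cv2.imwrite('pics/c6.png',np.hstack([cv2.resize(a,(431,300),interpolation=cv2.INTER_CUBIC),cv2.resize(b,(367,300),interpolation=cv2.INTER_CUBIC)]))
tip=M+q*NP+(L+.115)*C(30);print(proj(s,tip),proj(T,tip))
```

```text
[0.0275, 0.0329, 0.0338, 0.0363, 0.1176]
[True, True]
low [0.48199405 3.59335554 3.74329589]
open [0.70376726 0.13859074 0.24442574] 0.0878732835168581
back [ 0.1136906   0.24648467 -0.1312335 ]
18.6833
[[394.58568452 191.70551539]] [[266.25351088 158.97382745]]
```

View pics/c6.png

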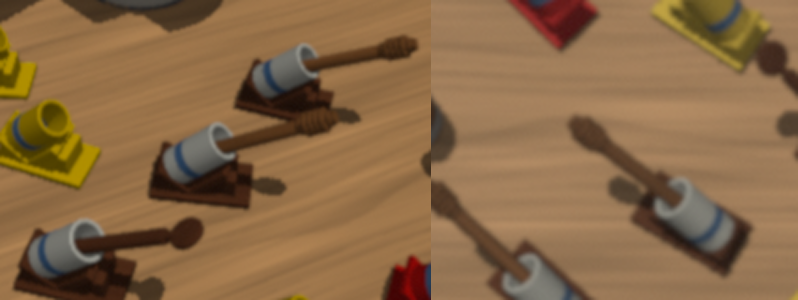

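The picture shows the head up and out at scene (394,194) and top (268,159), against a predicted (394.6,191.7) and (266.3,159), so it is fully home. I'll check that the bystanders haven't moved, then hand in.

Run:
```python
from h import *
for f,g,bx in(('scene','s5',{'spare':(335,145,442,180),'spoon':(222,240,330,296)}),('top','t5',{'spare':(203,178,285,255),'spoon':(340,122,410,200)})):
    a=cv2.imread(f'pics/{f}.png').astype(int);b=cv2.imread(f'pics/{g}.png').astype(int)
    for k,(x,y,X,Y) in bx.items():
        d=abs(a-b)[y:Y,x:X].max(2);print(f,k,d.max(),(d>40).sum())
r.hand_in();print(r.sense()['clock'])
```

```text
scene spare 4 0
scene spoon 5 0
top spare 26 0
top spoon 6 0
the job is handed in; nothing more can be done
the job is handed in; nothing more can be done
```

I pulled the upside-down dipper out of the middle crock, flipped it in the air and slid it back in handle first until it touched the bottom. I then let go, moved the arm away and handed the job in at about 19 s on the robot's clock; no verdict was reported.

- **Seating:** the handle end met the crock bottom with about 5 N, with the dipper's middle 36 mm outside the mouth (about 35 mm expected). After release, the head end was within about 2–3 pixels of where a fully home dipper should be, in both the scene and top views.
- **Bystanders:** before-and-after pictures of the spare dipper and the spoon showed no movement. The largest change was faint, at the spare dipper in the top view, and I put it down to a shadow.
- **Forces:** every wrist force I read was about 5.5 N or less, and it was near zero after release.
- **Hiccup:** one script stopped on a print error during insertion, after its first step. The arm simply held still, and I continued from there.
- **Disagreement:** before insertion, the head end appeared about 8 pixels short of its predicted spot in the scene view. The handle tip matched its prediction, and the difference was gone in the final pictures.

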